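# Crank the stand's jack leg down onto its bearing pad

## Task

Bring the stand's screw-jack leg to bear: slide the steel bearing pad centred under the raised jack foot, then turn the crank clockwise until the foot bears firmly on the pad and the crank takes about one and a half times to twice the effort it took running free. Stop there without overloading it, leave the leg loaded, let go, and leave the cups and tools on the table alone.

Things in the scene. Friction and masses are not known exactly. Their poses are not given: they have to be found in the camera images.
- stand: Aluminium cantilever stand, fixed to the table. Origin: on the upright jack axis at table level; its x points from the jack to the column and base plate, 140 to 240 mm away. The arm (110 to 134 mm high) carries the steel jack tube, 40 to 54 mm in diameter, 74 to 160 mm high, at its near end; below the tube there is only the foot.
- crank_handle (a point): Middle of the crank's upright black handle, a freely spinning round sleeve 16 mm in diameter, 171 to 216 mm above the table, 55 mm from the jack axis, at any angle at the start. Turning it takes about 4.5 N running free (dry friction); once the leg bears, about 0.6 N more for each 10 N on the foot, or for each 10 degrees turned. Two and a half times the free effort is an overload.
- foot_sole (a point): Centre of the foot's flat underside, the same point as the foot's origin; at the start 26 to 60 mm above the table.
- pad: Loose steel bearing pad, 0.4 kg. Origin: centre of the underside of its plate, 70 x 70 mm and 16 mm thick. A flat tongue 22 mm wide and 8 mm thick runs from the plate along -x to an upright rib.
- pad_top (a point): Centre of the upper face of the pad's plate, 16 mm above the pad's underside.
- pad_grip (a point): Grasp point in the pad's upright rib, 150 mm from the plate's centre along the pad's -x, 36 mm above its underside. The rib is 14 mm thick along the pad's y, 45 mm long along x, from the tongue up to 54 mm.
- cup_a: Filled paste cup, 104 mm in diameter, 46 mm tall, a bystander. Origin: centre of its underside.
- cup_b: Like cup_a, a bystander.
- cup_c: Like cup_a, a bystander.
- scraper_1: Scraper, 60 x 164 x 14 mm, a bystander. Origin: centre of its underside.
- thermo: Pen thermometer, 22 x 174 x 18 mm, a bystander. Origin: centre of its underside.
- crank_hub (a point): Centre of the crank's hub, on the jack axis, 171 mm above the table, level with the top of the crank's flat arm, which turns above the tube. Clockwise seen from above lowers the foot 20 mm a turn; the load begins after 0.8 to 2.5 turns. Dry friction alone holds the crank where it is left, so the full effort shows only while it turns; at rest the force left on the handle may be up to 9 N less.
- foot: Round black rubber foot of the jack, 44 mm in diameter, on the jack axis; origin: centre of its sole, z up. It moves only up and down with the leg. It has an unseen slack of up to 6 mm on the leg, and the leg's own setting is not known: after the foot meets the pad the crank still runs free for an unknown part of a turn (up to 0.3) before the load rises.

How it is judged:
By the outcome, as a careful person would: the job done as asked, in the order asked, and still so for the second after the job is handed in, with the robot touching nothing.
It also fails if it takes over 72 s, if anything falls off the work surface, if the arm or the gripper's body presses on something with over 40 N, if the wrist force passes 120 N, or if a joint passes its speed limit or range.

## Robot

A 6-joint arm with a two-finger parallel gripper is mounted at the origin on a cart in front of the work surface, level with it; the furniture and walls round the work are solid. World frame = base frame: x ahead of the robot, y to its left, z up, the work surface at z = 0. Lengths are in mm, angles in rad, forces in N, time in s.
With the tool pointing down it reaches from about 300 to 775 mm from the base axis. Payload 14.6 kg.
Tool frame: the origin (TCP) lies on the centre line of the jaws, within the pads' length; the fingertips stand 19 mm ahead of it and the grasp point (between the pads) is the TCP (bot.tip_reach is the distance from the TCP to the fingertips, in mm); z points along the fingers, y is the line along which they close (so a half turn about z gives the same grasp; the last joint's range is limited). The gripper opens to 85 mm and grips with 20 to 120 N. Pads are 22 mm wide; open, the fingers measure 114 mm over their backs; the gripper's body (76 mm by 85 mm) begins 54 mm behind the grasp point. The pads swing forward as they close: fully open they stand 13 mm farther back than shut.
Start: joints at [1.088, 0.3, 1.521, -0, 1.321, -0.067], TCP at [222.153, 503.128, 250.281] pointing down, gripper open.
Joint ranges: [-3.03, 3.03], [-0.79, 2.21], [0.23, 2.52], [-1.04, 4.18], [0, 3.07], [-2.55, 2.55]. Speed limits (rad/s): [2.22, 2.22, 2.57, 3.14, 3.14, 3.14].

## Interface

Orientations are given as a unit quaternion [w, x, y, z].
In Python, from rig import bot gives the robot as it stands. Calls block until the motion is done:
- bot.move_to(position, orientation): joint-space move of the TCP to a pose.
- bot.servo_line(position, attitude=None, speed=150, until_force=None): straight line of the TCP; attitude=None keeps the orientation; speed is the mean speed in mm/s. With until_force (N) it stops when the force on the tool has changed by that much, and returns True; else False.
- bot.move_joints(angles): joint-space move.
- bot.move_gripper(opening, grip_force=None): finger opening in mm; grip_force is the grip in N (None keeps the last); returns when the fingers have stopped.
- bot.dwell(seconds).
- bot.ik(position, orientation): joint angles nearest the present ones, or None.
- bot.read_state(): the state.
- bot.read_camera(name): name is "scene" or "side" or "wrist"; returns a dict with "image" (480x640x3 uint8, blue, green, red), "depth" (480x640 float32, mm along the optical axis (not along the pixel's ray), 0 where there is no reading), "fovy" (degrees; the focal length in pixels is half the picture's height over the tangent of half this angle, whatever the lens; pixels are square), "cx", "cy" (the principal point, pixels), "eye" and "attitude" of the camera in the world; the wrist camera has in their place "mount" (4x4, takes a point from camera to tool coordinates, whose origin is the TCP and whose axes are the flange's). Camera axes: x right, y down, z forward; pixel columns grow to the right and rows downward; lengths in mm; the calibration is good to about 2 mm. A picture is of the moment at which its call begins: read the wrist's pose just before it.
A pose or a line that the arm cannot do raises bot.MotionError and nothing moves.
- bot.finish_job(): hands the job in; it is judged then, once.
The state is a dict: "clock": time; "joint_positions": joint angles; "qvel": joint speeds; "effort": joint torques, N m; "ee_pos": TCP position; "tool_rot": TCP orientation; "ft_force": force on the tool from outside, world axes, zero at the start; "moment": the same for the moment, N m; "grip_width": finger opening in mm; "grip_force": force on a finger pad.
Only numpy, scipy, OpenCV 4.12 (cv2) and the standard library are available. Lean on these libraries where they do the work, as an engineer would, in place of code of your own. Each camera call takes 0.05 s, during which the arm holds its last target. There are 200 camera calls.

## Working session

There is one attempt and no reset: what is moved stays moved. The work goes in short steps, each a Python script; the robot and the scene stay as the last script left them, time stands still between calls to the robot, and variables do not carry over. Pictures are saved under pics/ and viewed, at most 10 in all, crops included, and the job is handed in when it is done.

```bash
ls; mkdir -p pics
cat > h.py <<'E'
import numpy as np, cv2
from scipy.spatial.transform import Rotation as R
from rig import bot
def rot(q): return R.from_quat([q[1],q[2],q[3],q[0]]).as_matrix()
def quat(M):
    x,y,z,w=R.from_matrix(M).as_quat(); return [w,x,y,z]
def down(a):  # tool z down, tool y (closing line) along world angle a
    y=np.array([np.cos(a),np.sin(a),0]); z=np.array([0,0,-1.]); return quat(np.c_[np.cross(y,z),y,z])
def cam(n):
    s=bot.read_state(); c=bot.read_camera(n); f=240/np.tan(np.radians(c['fovy'])/2)
    if 'mount' in c:
        m=np.array(c['mount']); Rt=rot(s['tool_rot']); Rw=Rt@m[:3,:3]; e=Rt@m[:3,3]+np.array(s['ee_pos'])
    else:
        Rw=np.array(c['attitude']); Rw=rot(Rw) if Rw.size==4 else Rw; e=np.array(c['eye'])
    c.update(f=f,R=Rw,e=e); return c
def cloud(c):
    v,u=np.mgrid[:480,:640]; d=c['depth']
    p=np.stack([(u-c['cx'])/c['f']*d,(v-c['cy'])/c['f']*d,d],-1)
    p=p@c['R'].T+c['e']; p[d<=0]=np.nan; return p
def ray(c,u,v,z):
    d=c['R']@np.array([(u-c['cx'])/c['f'],(v-c['cy'])/c['f'],1]); return c['e']+d*(z-c['e'][2])/d[2]
def proj(c,p):
    q=c['R'].T@(np.array(p)-c['e']); return q[:2]/q[2]*c['f']+[c['cx'],c['cy']]
E
python3 - <<'E'
from h import *
import pickle
for n in ('scene','side','wrist'):
    c=cam(n); cv2.imwrite(f'pics/{n}0.png',c['image']); pickle.dump({k:c[k] for k in c},open(n+'0.pkl','wb'))
    print(n,c['e'],c['f'],c['R'][:,2])
print(bot.read_state())
E
```

```text
pics
scene [ -342.02087338 -1048.00866846   792.06425581] 585.491320669796 [ 0.58113274  0.69543889 -0.42266948]
side [  52.75247431 1007.51759859  780.12930498] 457.95987969565465 [ 0.36739559 -0.78322773 -0.50157234]
wrist [155.4701822  532.49660955 372.83017345] 404.62456753334754 [ 0.26053751 -0.11563602 -0.9585137 ]
{'clock': 0.15, 'joint_positions': array([ 1.08840859e+00,  3.00308102e-01,  1.52145741e+00,  6.11777127e-06,
        1.32070329e+00, -6.65726586e-02]), 'qvel': array([-0.00097962, -0.00311672, -0.00020589, -0.00097726,  0.00107658,
       -0.00093274]), 'effort': array([-6.69300262e-04, -5.43662453e+01, -3.61888289e+01, -8.64160916e-05,
        3.20867395e-03, -8.31331846e-06]), 'ee_pos': array([222.07322845, 502.98744113, 249.86304243]), 'tool_rot': array([-1.21591498e-04,  2.06413675e-01,  9.78464717e-01, -4.20873998e-04]), 'ft_force': array([ 0.48331914, -0.60541421, -0.1783515 ]), 'moment': array([ 0.03370179, -0.00828969,  0.04820121]), 'grip_force': 0.0, 'grip_width': 85.01637170237099}
```

View pics/scene0.png

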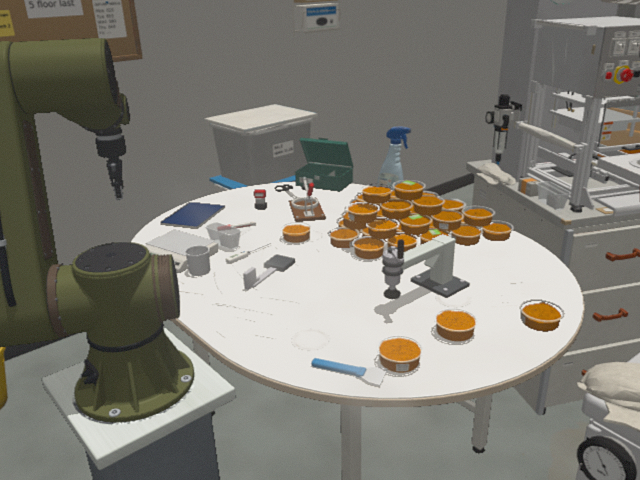

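View pics/side0.png

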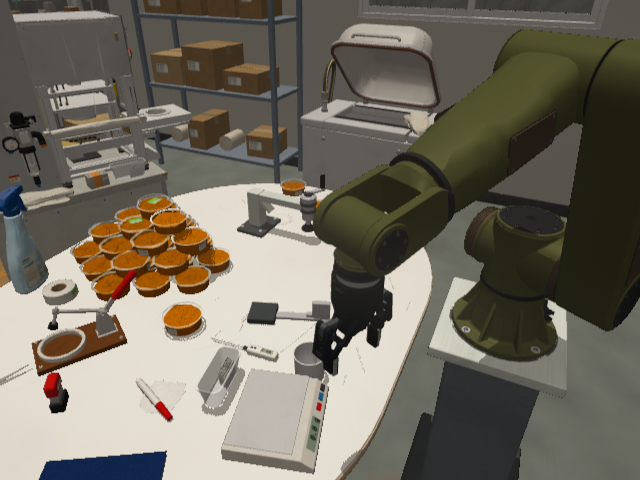

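The scene view shows the jack at about (392,270), with its handle near (401,248) and its base at (440,282). The pad plate is at (280,262) with its rib at (249,275). In the side view the plate is at (263,313), the rib at (321,310) and the jack at (309,205).

```bash
cat > m.py <<'E'
from h import *
import pickle
def st(n,q):
    q=q.reshape(-1,3); print(n,len(q),'med',np.round(np.median(q,0)),'min',np.round(q.min(0)),'max',np.round(q.max(0))) if len(q) else print(n,0)
for n,pb,jb in (('scene',(235,245,300,295),(375,235,415,302)),('side',(240,295,335,330),(285,165,335,240))):
    c=pickle.load(open(n+'0.pkl','rb')); P=cloud(c); g=c['image'].max(-1)
    def box(b): return P[b[1]:b[3],b[0]:b[2]],g[b[1]:b[3],b[0]:b[2]]
    p,i=box(pb); z=p[...,2]
    top=p[(z>10)&(z<22)&(i<110)]; st(n+' plate',top)
    print(cv2.minAreaRect(top[:,:2].astype(np.float32)))
    rb=p[(z>44)&(z<62)]; st('rib',rb)
    if len(rb): print(cv2.minAreaRect(rb[:,:2].astype(np.float32)))
    p,i=box(jb); z=p[...,2]
    st('handle',p[(z>176)&(z<225)]); st('tube',p[(z>85)&(z<108)]); st('foot',p[(z>20)&(z<70)&(i<70)])
    a=p[(z>163)&(z<175)]; st('arm',a); print(cv2.minAreaRect(a[:,:2].astype(np.float32)) if len(a) else '')
    x0,y0,x1,y1=jb
    cv2.imwrite(f'pics/{n}_j.png',cv2.resize(c['image'][y0-10:y1+10,x0-20:x1+80],None,fx=5,fy=5)[:600,:800])
    # stand arm top
    q=P[(P[...,2]>130)&(P[...,2]<138)&(abs(P[...,0]-550)<250)]; st('standarm',q)
    if len(q): print(cv2.minAreaRect(q[:,:2].astype(np.float32)))
E
python3 m.py
```

```text
scene plate 132 med [568. 217.  16.] min [526. 188.  10.] max [601. 266.  21.]
((557.2630615234375, 228.17276000976562), (69.24742126464844, 62.97282409667969), 21.769006729125977)
rib 77 med [416. 177.  52.] min [396. 163.  44.] max [441. 194.  60.]
((417.69189453125, 179.13015747070312), (48.29669952392578, 16.05477523803711), 23.098743438720703)
handle 115 med [ 594. -214.  200.] min [ 587. -220.  177.] max [ 623. -161.  219.]
tube 109 med [ 611. -174.   95.] min [ 602. -186.   85.] max [ 637. -148.  108.]
foot 89 med [ 616. -172.   49.] min [ 602. -184.   40.] max [ 637. -150.   58.]
arm 113 med [ 610. -180.  171.] min [ 589. -223.  164.] max [ 638. -146.  175.]
((609.2180786132812, -183.7700958251953), (85.39008331298828, 28.23958969116211), 61.1020393371582)
standarm 947 med [ 622. -177.  135.] min [ 305. -856.  130.] max [ 800. 1526.  138.]
((585.88623046875, 337.6826171875), (494.0616760253906, 2375.083984375), 1.6347614526748657)
side plate 565 med [553. 236.  17.] min [399. 179.  10.] max [601. 280.  22.]
((495.0914611816406, 214.928466796875), (204.7421417236328, 70.58134460449219), 19.87259864807129)
rib 115 med [421. 185.  53.] min [399. 170.  44.] max [443. 198.  59.]
((421.93658447265625, 182.53744506835938), (42.6405143737793, 19.43405532836914), 24.362773895263672)
handle 66 med [ 596. -204.  198.] min [ 590. -215.  176.] max [ 622. -156.  218.]
tube 63 med [ 618. -146.   94.] min [ 606. -161.   85.] max [ 646. -137.  107.]
foot 71 med [ 621. -150.   48.] min [ 605. -172.   40.] max [ 641. -133.   60.]
arm 94 med [ 613. -176.  170.] min [ 589. -215.  163.] max [ 638. -142.  175.]
((615.2568359375, -180.05072021484375), (80.60279846191406, 33.020381927490234), 72.88509368896484)
standarm 578 med [ 692. -173.  134.] min [  380. -2335.   130.] max [800. 199. 138.]
((630.5717163085938, -1069.84716796875), (2554.055908203125, 345.55072021484375), 86.3694076538086)
```

```bash
cat > map.py <<'E'
from h import *
import pickle
H=np.zeros((600,800,3),np.uint8)   # u=(300-y)*1 .. 1px=1mm ; x 250..850, y 400..-400
for n in ('side','scene'):
    c=pickle.load(open(n+'0.pkl','rb')); P=cloud(c); 
    m=(P[...,2]>4)&(P[...,2]<260)&(P[...,0]>250)&(P[...,0]<849)&(abs(P[...,1])<399)
    for p,col in zip(P[m],c['image'][m]):
        cv2.circle(H,(int(400-p[1]),int(850-p[0])),2,tuple(int(v) for v in np.clip(col.astype(int)+30,0,255)),-1)
    q=P[(P[...,2]>3)&(P[...,2]<40)&(c['image'].max(-1)<90)&(abs(P[...,1]+170)<150)&(P[...,0]>670)&(P[...,0]<900)]; print(n,'base',len(q),np.median(q,0),cv2.minAreaRect(q[:,:2].astype(np.float32)))
    q=P[(P[...,2]>128)&(P[...,2]<139)&(abs(P[...,1]+170)<120)&(P[...,0]>640)&(P[...,0]<900)]; print(n,'arm',cv2.minAreaRect(q[:,:2].astype(np.float32)),np.median(q,0))
for k in range(0,800,100): cv2.putText(H,f'y{400-k}',(k,12),0,.4,(255,255,255))
for k in range(0,600,100): cv2.putText(H,f'x{850-k}',(0,k+12),0,.4,(255,255,255))
cv2.imwrite('pics/map.png',H)
E
python3 map.py
```

```text
side base 430 [ 797.38402785 -138.59469809   13.08389077] ((775.1356201171875, -205.28343200683594), (265.6848449707031, 108.08892059326172), 65.224609375)
side arm ((741.6937866210938, -160.07345581054688), (50.19266128540039, 202.913330078125), 88.07044219970703) [ 743.97730683 -153.39900056  135.09289476]
scene base 256 [ 775.03792124 -168.99652972   10.97877323] ((810.6325073242188, -167.40328979492188), (102.38496398925781, 129.83560180664062), 0.5143740177154541)
scene arm ((742.8109130859375, -164.25), (47.52964401245117, 199.83848571777344), 88.42626953125) [ 748.0216847  -171.00706462  135.29602536]
```

View pics/map.png

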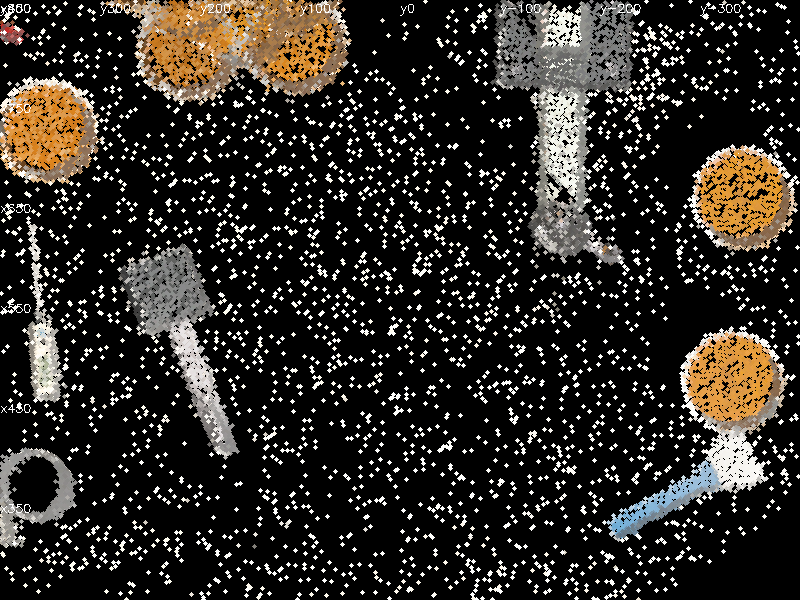

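The map shows a clear path. The pad is centred near (560,235) with a yaw of about 22°, and the rib is at (419,181). The jack axis is near (624,-162) with the stand's x along world +x, and the cups and scraper lie at y < -210. Next I'll grasp the rib and slide the pad in front of the jack.

Run:
```python
from h import *
import pickle
q=down(np.radians(22+90))
bot.move_to([419,181,120],q)
bot.servo_line([419,181,37],q,120,until_force=15)
bot.move_gripper(5,60)
s=bot.read_state(); print(s['ee_pos'],s['grip_width'],s['ft_force'],s['clock'])
z=s['ee_pos'][2]
try:
    bot.servo_line([390,-162,37.5],down(np.radians(90)),130)
except bot.MotionError as e: print(e)
s=bot.read_state(); print(s['ee_pos'],s['grip_width'],s['ft_force'],s['clock'])
for n in ('scene','side','wrist'):
    c=cam(n); cv2.imwrite(f'pics/{n}1.png',c['image']); pickle.dump(dict(c),open(n+'1.pkl','wb'))
```

```text
[419.1863104  181.03066539  37.24461118] 13.590614516089428 [-0.83566547  0.29359712  4.81185357] 3.1333
[ 389.91593412 -161.77360557   37.44121794] 13.178692538953133 [-0.78756994  0.34706889 -1.12390974] 5.9333
```

View pics/wrist1.png

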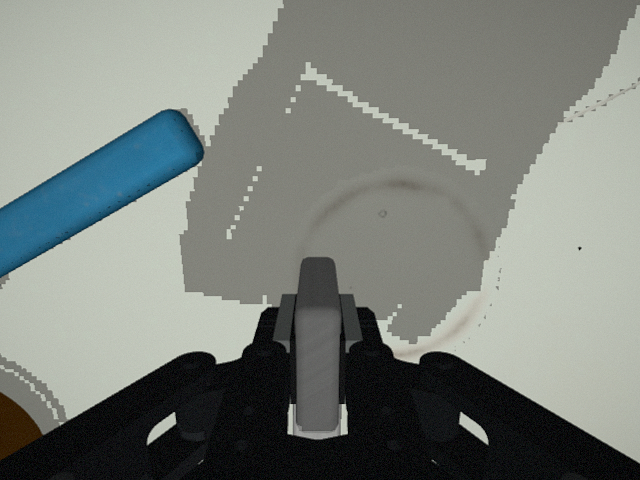

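The wrist camera's image-up direction turns out to point back toward the robot. It shows the rib held at (318,340) with the scraper at left, but the fingers hide the plate. I'll use the fixed cameras for the plate and jack instead.

Run:
```python
import cv2,numpy as np
a=cv2.imread('pics/scene1.png')[225:325,345:445]; b=cv2.imread('pics/side1.png')[160:320,220:380]
a=cv2.resize(a,(400,400),interpolation=0); b=cv2.resize(b,(400,400),interpolation=0)
cv2.imwrite('pics/c1.png',np.hstack([a,b]))
```

```text
(no output)
```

View pics/c1.png

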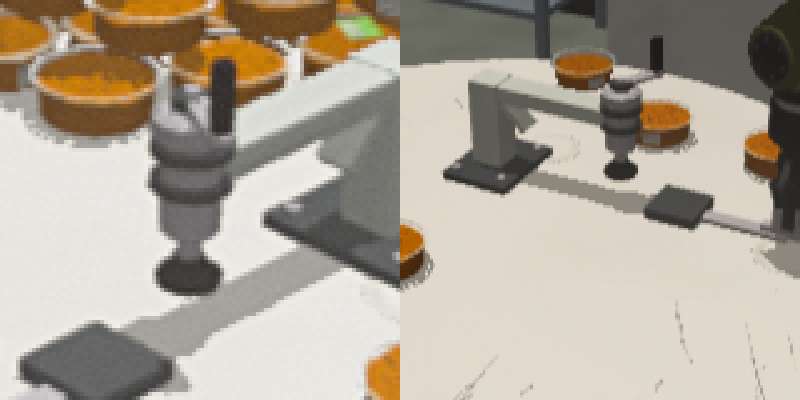

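The left half (scene) shows the foot hanging at crop (188,277) and the pad plate at (97,362). The right half (side) shows the foot at (620,170), the plate at (680,205) and the handle at (656,55). Nothing looks disturbed. Now I'll triangulate.

```bash
cat > tri.py <<'E'
from h import *
import pickle,sys
k=sys.argv[1]
def blob(c,b,th):
    g=c['image'][b[1]:b[3],b[0]:b[2]].max(-1); m=(g<th).astype(np.uint8)
    n,l,s,ce=cv2.connectedComponentsWithStats(m); i=1+np.argmax(s[1:,4]); x,y,w,h,a=s[i]
    return (x+w/2-.5+b[0],y+b[1],y+h-1+b[1],w,a,ce[i]+b[:2])
def tri(cs,px):  # least-squares meet of rays
    A=np.zeros((3,3));r=np.zeros(3)
    for c,(u,v) in zip(cs,px):
        d=ray(c,u,v,0)-c['e']; d/=np.linalg.norm(d); M=np.eye(3)-np.outer(d,d); A+=M; r+=M@c['e']
    p=np.linalg.solve(A,r); return p,[np.round(proj(c,p)-q,1) for c,q in zip(cs,px)]
cs=[pickle.load(open(f'{n}{k}.pkl','rb')) for n in ('scene','side')]
F=[blob(cs[0],(378,285,405,302),75),blob(cs[1],(298,221,322,235),75)]
print('foot',F); print(tri(cs,[f[5] for f in F]))
Hd=[blob(cs[0],(395,236,407,262),60),blob(cs[1],(317,172,328,193),60)]
print('handle',Hd); print(tri(cs,[f[5] for f in Hd]))
for c,b in zip(cs,((345,300,395,325),(310,228,350,255))):
    P=cloud(c)[b[1]:b[3],b[0]:b[2]]; g=c['image'][b[1]:b[3],b[0]:b[2]].max(-1)
    q=P[(g<95)&(P[...,2]>11)&(P[...,2]<21)]; print('plate',len(q),cv2.minAreaRect(q[:,:2].astype(np.float32)),q.min(0),q.max(0))
for c,b in zip(cs,((380,225,412,300),(290,180,332,240))):
    P=cloud(c)[b[1]:b[3],b[0]:b[2]]; z=P[...,2]
    for n,lo,hi,r in (('tube',76,108,20),('foot',44,52,20)):
        q=P[(z>lo)&(z<hi)&(abs(P[...,0]-622)<40)&(abs(P[...,1]+162)<40)]
        A=np.c_[q[:,:2]*2,np.ones(len(q))]; s=np.linalg.lstsq(A,(q[:,:2]**2).sum(1),rcond=None)[0]
        print(n,len(q),'circle',s[:2],np.sqrt(s[2]+s[0]**2+s[1]**2))
E
python3 tri.py 1
```

```text
foot [(np.float64(391.5), np.int32(289), np.int32(297), np.int32(16), np.int32(106), array([391.86792453, 293.46226415])), (np.float64(308.0), np.int32(223), np.int32(231), np.int32(13), np.int32(80), array([307.7875, 227.45  ]))]
(array([ 626.22978818, -162.13929943,   42.22139447]), [array([-0.1,  0.1]), array([-0.1, -0.1])])
handle [(np.float64(400.5), np.int32(241), np.int32(257), np.int32(6), np.int32(79), array([400.03797468, 248.96202532])), (np.float64(322.0), np.int32(175), np.int32(188), np.int32(5), np.int32(65), array([322.03076923, 181.2       ]))]
(array([ 598.92495368, -209.10650344,  193.21887919]), [array([-0.1,  0.1]), array([-0.1, -0.1])])
plate 75 ((527.0303955078125, -179.6889190673828), (43.223995208740234, 91.74454498291016), 48.450164794921875) [ 503.19268316 -202.33633631   11.17329635] [ 573.10306884 -134.82306399   20.40524894]
plate 248 ((540.6693725585938, -157.44302368164062), (68.36824798583984, 68.81149291992188), 86.99281311035156) [ 505.51674022 -192.07970141   11.08142844] [ 575.14204331 -122.97865382   20.9806487 ]
tube 141 circle [ 621.48900779 -164.20908659] 16.347806315850715
foot 91 circle [ 622.37607815 -163.70568243] 16.397634162900154
tube 87 circle [ 624.34471795 -156.99859315] 16.121673854228238
foot 55 circle [ 624.45801518 -158.25965203] 16.635131668736573
```

The handle sits 54 mm from the foot axis, against 55 mm given, so the measurements agree: axis (626,-162), plate centre about (541,-161). I'll slide the pad 85 mm forward and check.

Run:
```python
from h import *
import pickle
r=bot.servo_line([475.5,-162,37.5],None,80,until_force=20)
s=bot.read_state(); print(r,s['ee_pos'],s['ft_force'],s['clock'])
cs=[]
for n in ('scene','side'):
    c=cam(n); cv2.imwrite(f'pics/{n}2.png',c['image']); pickle.dump(dict(c),open(n+'2.pkl','wb')); cs.append(c)
    # expected plate-top outline, foot sole circle
    I=cv2.resize(c['image'],None,fx=8,fy=8,interpolation=0)
    for x in (-35,35):
        for y in (-35,35):
            u=proj(c,[626+x,-162+y,16]); cv2.circle(I,tuple(int(v) for v in u*8+4),3,(0,0,255),-1)
    u=proj(c,[626,-162,30]).astype(int); cv2.imwrite(f'pics/p{n}.png',I[u[1]*8-200:u[1]*8+200,u[0]*8-200:u[0]*8+200])
cv2.imwrite('pics/c2.png',np.hstack([cv2.imread('pics/pscene.png'),cv2.imread('pics/pside.png')]))
```

```text
False [ 475.28736489 -162.02732115   37.5162767 ] [ 1.48278953  0.84068798 -2.54423528] 7.3
```

View pics/c2.png

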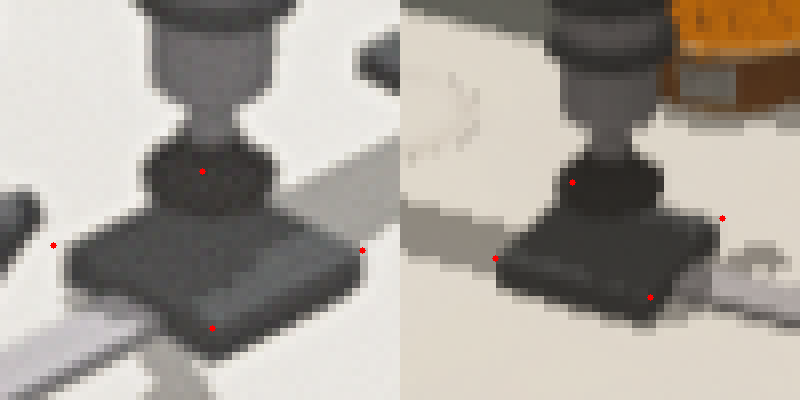

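The plate is centred under the foot to about 1 to 2 mm in both views, offset by roughly (+1,-1) mm. I'll nudge it by that, release, and take the crank handle for a first quarter turn.

Run:
```python
from h import *
import json
bot.servo_line([474.5,-161,37.5],None,40)
bot.move_gripper(60)
bot.servo_line([474.5,-161,265],None,250)
bot.servo_line([599,-209,265],None,250)
bot.servo_line([599,-209,199],None,150,until_force=12)
f0=np.array(bot.read_state()['ft_force'])
bot.move_gripper(8,40)
s=bot.read_state(); print(s['ee_pos'],s['grip_width'],f0,s['ft_force'],s['clock'])
C=np.array([626,-162.]); p=np.array(s['ee_pos'])[:2]; r=np.linalg.norm(p-C); a0=np.arctan2(*(p-C)[::-1]); print(r,np.degrees(a0))
# correct radius to 55, keep angle
for k in range(1,7):
    a=a0-np.radians(15*k); q=C+55*np.array([np.cos(a),np.sin(a)])
    st=bot.servo_line([*q,199],None,60,until_force=25)
    s=bot.read_state(); f=np.array(s['ft_force'])-f0
    er=np.array([np.cos(a),np.sin(a)]); et=np.array([er[1],-er[0]])
    print(k,st,'ft rad %.1f tan %.1f z %.1f'%(f[:2]@er,f[:2]@et,f[2]),np.round(s['ee_pos'],1),round(s['clock'],2))
```

```text
[ 599.04250294 -209.44662369  199.79075793] 14.821406364432926 [ 0.63088668 -0.0363101   0.24611487] [-3.16791094 -3.62467795  6.11345444] 10.9583
54.570035252029584 -119.60370961693297
1 False ft rad 0.3 tan 5.4 z 8.0 [ 587.4 -200.8  199.7] 11.34
2 False ft rad 1.6 tan 4.4 z 8.6 [ 578.7 -189.5  199.7] 11.73
3 False ft rad 2.4 tan 4.1 z 9.2 [ 573.2 -176.2  199.7] 12.12
4 False ft rad 2.7 tan 4.3 z 8.4 [ 571.3 -162.   199.7] 12.52
5 False ft rad 3.2 tan 3.8 z 7.8 [ 573.1 -147.7  199.7] 12.91
6 False ft rad 2.0 tan 2.8 z 8.2 [ 578.7 -134.3  199.7] 13.3
```

```bash
cat > turn.py <<'E'
from h import *
import threading
C=np.array([626,-162.]); F0=np.array([.63,-.04,.25])
def ang(): p=np.array(bot.read_state()['ee_pos'])[:2]-C; return np.arctan2(p[1],p[0])
def ft():
    s=bot.read_state(); p=np.array(s['ee_pos'])[:2]-C; er=p/np.linalg.norm(p); et=np.array([er[1],-er[0]])
    f=np.array(s['ft_force'])-F0; return f[:2]@er,f[:2]@et,f[2],np.degrees(np.arctan2(p[1],p[0])),s['clock']
def step(deg,v=60,uf=25):
    global aim; aim-=np.radians(deg); q=C+55*np.array([np.cos(aim),np.sin(aim)])
    return bot.servo_line([*q,199],None,v,until_force=uf)
aim=None
E
python3 - <<'E'
import turn; from turn import *
fm=lambda t:' '.join('%.2f'%v for v in t)
print(fm(ft()),bot.read_state()['grip_width']); bot.dwell(.1); print('dwell',fm(ft()))
turn.aim=ang(); out=[];go=True
def w():
    while go:
        try: out.append(ft())
        except Exception as e: out.append((0,));print(e);break
t=threading.Thread(target=w); t.start()
step(20,40); go=False; t.join()
print(len(out)); [print(fm(o)) for o in out[::max(1,len(out)//15)]]
print(fm(ft())); cv2.imwrite('pics/s3.png',cam('scene')['image'][200:320,330:490].repeat(5,0).repeat(5,1))
E
```

```text
2.09 2.82 8.19 149.64 13.30 15.136835114754009
dwell 3.25 3.11 8.20 149.65 13.40
2
3.25 3.11 8.20 149.65 13.40
3.93 -0.65 7.56 129.15 14.04
3.93 -0.65 7.56 129.15 14.04
```

View pics/s3.png

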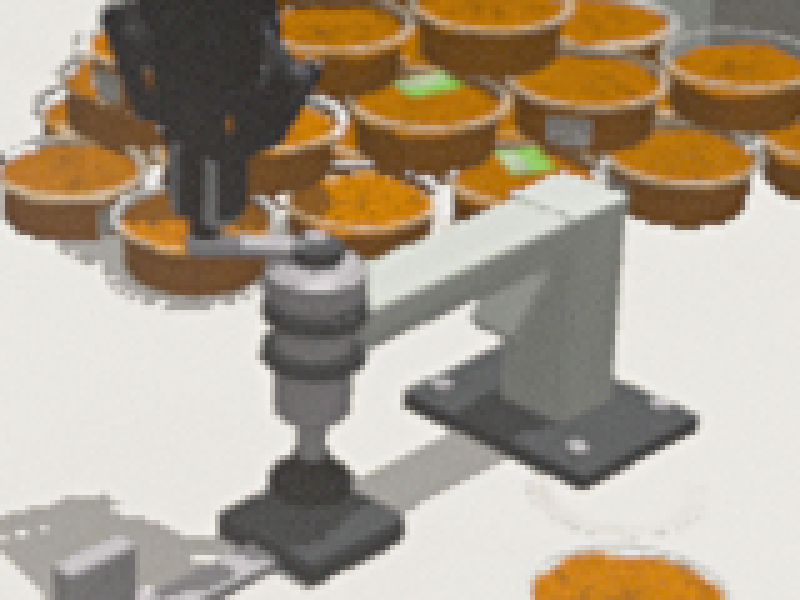

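The crank is following the gripper: its arm points left at (240,243), and the foot is lowering over the centred pad. Next I'll test slow steps and force-stop thresholds to measure the running effort.

Run:
```python
import turn; from turn import *
fm=lambda t:' '.join('%.2f'%v for v in t)
turn.aim=ang()
for d,v,uf in ((4,8,25),(4,8,25),(4,20,25),(10,30,3),(10,30,3),(10,30,6),(10,30,9)):
    a=ft(); r=step(d,v,uf); b=ft(); print(d,v,uf,r,'|',fm(a),'|',fm(b))
    if r: turn.aim=ang()
```

```text
4 8 25 False | 1.81 -1.45 7.94 129.15 14.09 | 4.64 -4.27 8.74 125.10 14.78
4 8 25 False | 4.64 -4.27 8.74 125.10 14.78 | 3.86 -3.98 8.75 121.05 15.42
4 20 25 False | 3.86 -3.98 8.75 121.05 15.42 | 3.31 -3.28 8.64 116.82 15.76
10 30 3 True | 3.31 -3.28 8.64 116.82 15.76 | 1.33 1.70 4.32 114.86 15.97
10 30 3 True | 1.33 1.70 4.32 114.86 15.97 | 0.85 1.12 3.61 113.39 16.18
10 30 6 True | 0.85 1.12 3.61 113.39 16.18 | 0.92 0.95 4.66 111.81 16.38
10 30 9 True | 0.92 0.95 4.66 111.81 16.38 | -0.30 1.96 3.55 108.95 16.62
```

Slow steps leave the effort readable at rest, about 4.0 to 4.3 N running free. I'll turn with coarse steps and slow probes in between, stopping when the load rises.

Run:
```python
import turn; from turn import *
fm=lambda t:' '.join('%.2f'%v for v in t)
turn.aim=ang(); tot=131.5  # degrees turned so far
for _ in range(6): step(22,70); tot+=22
n=0
while tot<1000 and bot.read_state()['clock']<50:
    step(21,70); bot_t=step(4,8); tot+=25; f=ft(); print(round(tot),bot_t,fm(f),round(bot.read_state()['grip_width'],1))
    if -f[1]>5.3 or bot_t: break
```

```text
288 False -2.37 -3.03 7.48 -47.42 20.39 14.8
314 False -3.07 -3.15 6.84 -72.39 21.46 14.5
338 False -0.76 -3.09 6.26 -97.39 22.52 15.0
364 False -1.90 -2.53 6.32 -122.35 23.59 15.0
388 False -1.30 -3.55 6.13 -147.34 24.66 15.1
414 False 1.24 -2.75 7.16 -172.31 25.73 14.8
438 False 3.58 -4.18 8.41 162.64 26.79 14.5
464 False 4.19 -5.45 9.57 137.48 27.86 14.9
```

Run:
```python
import turn; from turn import *
fm=lambda t:' '.join('%.2f'%v for v in t)
turn.aim=np.radians(137.48); tot=463.5
for _ in range(4):
    r=step(5,8); tot+=5; f=ft(); print(tot,r,fm(f))
    if -f[1]>7.3: break
```

```text
468.5 False 4.02 -6.12 10.49 133.01 28.54
473.5 False 4.97 -7.86 11.31 128.00 29.29
```

The rise is steeper than expected, so I'll release to check the sensor zero at this pose, then regrip and take a small slow step.

Run:
```python
import turn; from turn import *
fm=lambda t:' '.join('%.2f'%v for v in t)
turn.aim=np.radians(128)
print('hold',fm(ft())); bot.dwell(.2); print('hold',fm(ft()))
bot.move_gripper(40); print('zero',fm(ft())); bot.dwell(.15); print('zero',fm(ft()))
bot.move_gripper(8,40); print('grip',fm(ft()))
for d in (2.5,2.5):
    r=step(d,8); print(r,fm(ft())); bot.dwell(.1); print(' ',fm(ft()))
```

```text
hold 4.97 -7.86 11.31 128.00 29.29
hold 4.18 -6.15 10.90 127.98 29.49
zero 0.60 -0.47 -0.67 127.50 29.86
zero 0.72 -0.13 0.25 127.47 30.01
grip -1.16 -2.18 1.50 127.64 30.34
False -1.29 -6.74 1.69 126.03 30.73
  -1.08 -6.76 1.55 126.05 30.83
False -1.43 -6.99 2.57 123.56 31.28
  -0.40 -6.74 2.05 123.55 31.38
```

The zero is good, and the effort now reads about 6.6 N at 478° turned. Onset is therefore near 443°, which matches the first estimate. About 18° more should give roughly 7.8 N.

Run:
```python
import turn; from turn import *
fm=lambda t:' '.join('%.2f'%v for v in t)
turn.aim=ang()
for _ in range(5):
    r=step(3.8,8); L=[ft()]
    for _ in range(4): bot.dwell(.05); L.append(ft())
    m=np.mean(L,0); print(r,fm(m))
    if -m[1]>8.0: break
```

```text
False -0.69 -6.84 2.56 120.33 32.02
False -0.58 -6.86 2.93 116.55 32.83
False -0.43 -7.54 3.38 112.74 33.64
False -0.14 -7.61 3.51 108.95 34.45
False 0.27 -8.04 3.29 105.16 35.26
```

The effort is about 7.9 N, or 1.75 times free. I'll release, retreat and verify.

Run:
```python
from h import *
bot.move_gripper(60)
p=np.array(bot.read_state()['ee_pos'])
bot.servo_line([p[0],p[1],290],None,150); bot.servo_line([400,100,300],None,250)
s=bot.read_state(); print(s['clock'],s['ee_pos'],s['ft_force'])
a=cam('scene')['image'][225:325,345:445]; b=cam('side')['image'][160:260,260:360]
cv2.imwrite('pics/end.png',np.hstack([cv2.resize(a,(400,400),interpolation=0),cv2.resize(b,(400,400),interpolation=0)]))
```

```text
37.9583 [400.46871362  99.5223853  299.73191009] [-0.28449221  0.25883609  0.10330819]
```

View pics/end.png

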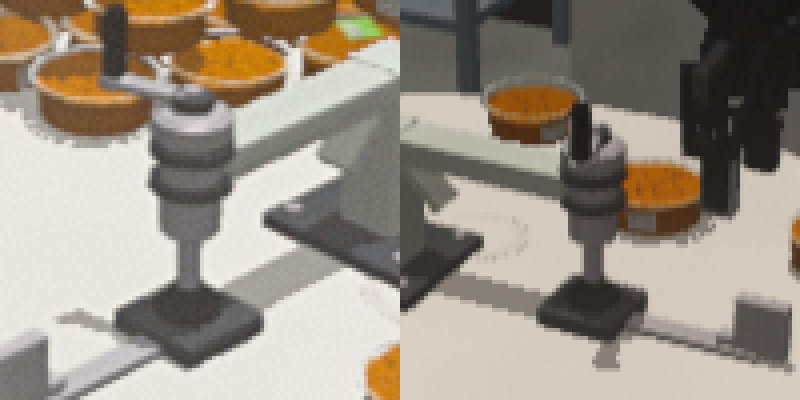

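Both views show the foot seated on the centre of the pad, at (188,303) in the scene half and (593,293) in the side half. The handle is free and the gripper is clear, so I'm handing in.

```bash
python3 -c "
from rig import bot
print(bot.finish_job())"
```

```text
the job is handed in; nothing more can be done
None
```

The job is handed in at about 38 s: the pad is centred under the foot to within 1–2 mm by camera, and the leg is left loaded with the crank at about 7.9 N (about 1.75 times the 4.5 N free effort); the handle is released, and the robot touched no cups or tools.

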